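# Set out the woodturner's goods on the stall counter

## Task

Set out the turned goods for sale: stand the pepper mill in the middle of the log slice; stand the round box on the two-post board, midway between the posts, with its lid fully seated on it; and stand the candlesticks on the counter on either side of the vase, level with it, the tall one to its left and the short one to its right (the robot's own left and right, looking out from its base), each with about 3 cm of clear space to the vase's belly. Everything ends upright and released; leave the salad bowl and the gouge where they are.

Things in the scene. Friction and masses are not known exactly. Their poses are not given: they have to be found in the camera images.
- log_slice: Round slice of a log with dark bark edge and pale ringed top, 110 mm across, flat top 30 mm above the counter; fixed. Origin: centre of its underside, z up.
- post_board: Rectangular board lying on the counter, 80 mm (its x) by 150 mm (its y), 12 mm thick, with an upright post 16 mm across at 62 mm either side of its centre along its own y; post tops 58 mm above the counter; turned up to 12 degrees; fixed. Origin: centre of its underside, z up.
- vase: Squat round dark wooden vase, 90 mm across at the belly (35 mm up), foot 56 mm, neck 44 mm, 80 mm tall, dark mouth; fixed. Its axes are parallel to the robot's: +y is the robot's left, -y its right, +x away from the robot. Origin: centre of its underside, z up.
- tall_candlestick: Turned wooden candlestick, loose, 110 mm tall: foot 50 mm across, stem 20 mm, straight round cup 36 mm across over the top 30 mm (80 to 110 mm up) with a brass rim. Standing; 80 to 170 g. Origin: centre of its underside, z up.
- short_candlestick: The same candlestick but 66 mm tall, loose: foot 50 mm across, stem 20 mm, straight round cup 36 mm across over the top 30 mm (36 to 66 mm up) with a brass rim. Standing; 80 to 170 g. Origin: centre of its underside, z up.
- pepper_mill: Small turned dark-wood pepper mill, loose, 122 mm tall: foot 46 mm across, waist 30 mm at 50 mm up, straight round head 40 mm across from 74 to 102 mm up with a steel band, small steel ball on top. Standing; 130 to 250 g. Origin: centre of its underside, z up.
- round_box: Turned round wooden box, loose, open at the top, 58 mm across, 45 mm tall, wall 4 mm (mouth 50 mm across), inner floor 6 mm up. Standing; 70 to 140 g. Origin: centre of its underside, z up.
- box_lid: Lid of the round box, loose: spigot below 44 mm across and 8 mm deep (it enters the box's mouth with 3 mm play all round), flange 58 mm across from 8 to 15 mm up, round knob 18 mm across from 15 to 37 mm up. Stands on its spigot at the start; seated, its origin is 37 mm above the box's. 35 to 70 g. Origin: centre of its underside, z up.
- salad_bowl: Bystander: wooden bowl 100 mm across, 45 mm tall, beside the work on the robot's left. Leave alone. Origin: centre of its underside, z up.
- gouge: Bystander: turning gouge (dark wooden handle, brass ferrule, steel blade) about 280 mm long and 27 mm high lying on the counter beyond the work, its length along its own x, blade to +x. Leave alone. Origin: on the counter under the middle of its length, z up.
Things that resemble listed ones, but are neither listed nor needed, are in the scene too. What is shaped like the pepper_mill but blue is not meant.

How it is judged (in metres and radians):
At the end, for the whole second after the job is handed in: Mill within 13 mm of the log slice's centre; box on the board within 12 mm (board x, y) of midway; lid seated (within 6 mm of the axis, 34 to 40 mm above the box's origin); sticks on the counter 100 mm left/right of the vase centre, +-15 mm in y and x; all upright within 0.08 rad, at rest (linear speed of each of tall_candlestick, short_candlestick, pepper_mill, round_box, box_lid below 0.02 m/s and angular speed of each of tall_candlestick, short_candlestick, pepper_mill, round_box, box_lid below 0.2 rad/s and angle between each of tall_candlestick, short_candlestick, pepper_mill, round_box, box_lid's own z axis and vertical below 0.08 rad and horizontal distance between pepper_mill and log_slice below 0.013 m and z of pepper_mill in the frame of log_slice between 0.026 and 0.034 m and x of round_box in the frame of post_board between -0.012 and 0.012 m and y of round_box in the frame of post_board between -0.012 and 0.012 m and z of round_box in the frame of post_board between 0.008 and 0.016 m and horizontal distance between box_lid and round_box below 0.006 m and z of box_lid in the frame of round_box between 0.034 and 0.04 m and y of tall_candlestick in the frame of vase between 0.085 and 0.115 m and x of tall_candlestick in the frame of vase between -0.015 and 0.015 m and height (world z) of tall_candlestick between -0.004 and 0.004 m and y of short_candlestick in the frame of vase between -0.115 and -0.085 m and x of short_candlestick in the frame of vase between -0.015 and 0.015 m and height (world z) of short_candlestick between -0.004 and 0.004 m); the robot touches nothing.
It fails at once if the salad bowl is disturbed (moved more than 20 mm) (distance of salad_bowl from where it was at the start of the episode above 0.02 m).
It fails at once if the gouge is disturbed (moved more than 20 mm) (distance of gouge from where it was at the start of the episode above 0.02 m).
It also fails if it takes over 128 s, if anything falls off the work surface, if the arm or the gripper's body presses on something with over 40 N, if the wrist force passes 120 N, or if a joint passes its speed limit or range.

## Robot

A 6-joint arm with a two-finger parallel gripper is mounted at the origin on the work surface. World frame = base frame: x ahead of the robot, y to its left, z up, the work surface at z = 0. Lengths are in mm, angles in degrees, forces in N, time in s.
With the tool pointing down it reaches from about 300 to 850 mm from the base axis. Payload 4.2 kg.
Tool frame: the origin (TCP) lies at the very end of the fingers, on their centre line; the grasp point (between the pads) lies 19 mm behind it (hold_point_z is the z of the grasp point in the tool frame, in mm); z points along the fingers, y is the direction in which the jaws open and shut (so a half turn about z gives the same grasp; the last joint's range is limited). The gripper opens to 91 mm and grips with 3 to 60 N. Pads are 32 mm wide; open, the fingers measure 118 mm over their backs; the gripper's body (76 mm by 178 mm) begins 60 mm behind the grasp point.
Start: joints at [-75.344, 18.312, 89.639, -0, 72.044, -1.146], TCP at [156.585, -553.285, 213.976] pointing down, gripper open.
Joint ranges: [-177.97, 177.97], [-48.28, 115.42], [12.27, 149.76], [-77.06, 257.06], [2.81, 150.46], [-146.56, 146.56]. Speed limits (degrees/s): [147.25, 147.25, 180, 180, 180, 180].

## Interface

Orientations are given as [roll, pitch, yaw] about the fixed x, y, z axes, in that order (R = Rz(yaw) Ry(pitch) Rx(roll)).
In Python, from workcell import state, grab_frame, job_done, hold_point_z gives the robot as it stands. The module is installed in compiled form; this text tells all that it offers.
- The arm moves only by the shell command python3 -m creep 'ROWS' [FORCE]. ROWS is JSON, a list of rows, each a list of 7 numbers: the closure, from 0 (fully open) to 1 (shut), then the shift along the tool's x, y, z in mm, then the turn, a rotation vector about the tool's x, y, z in degrees. A call has 1 to 5 rows; each row shifts and turns the commanded pose from where the row before left it, along the tool's axes as they then stand; what a row does not reach is not made up. A row lasts 1/8 s, in which the tool goes at most 62.5 mm and 10.7 degrees, less where a joint would pass 70% of its speed; a pose out of reach is approached as far as the arm can. A call is refused whole if a number of a shift passes 62.5 or a number of a turn 10.7, either way. A call with a gripper value outside its range is refused whole. The fingers move at their own pace and stop on an object; FORCE is the grip in N (left out, the last holds). Time passes only in rows, so rows that do not move let the fingers close. It gives the time, the measured TCP pose, the force and the opening at its end, in the units of the state.
- state(): the state, without advancing time (a new reading comes with each control period).
- grab_frame(name): name is "scene" or "top" or "wrist"; returns a dict with "frame" (420x560x3 uint8, red, green, blue), "fx", "fy", "cx", "cy" (pixels), "view" (4x4, takes a point from world to camera coordinates). Camera axes: x right, y down, z forward; pixel columns grow to the right and rows downward; lengths in mm; the calibration is good to about 2 mm. A picture is of the moment at which its call begins. There is no depth.
- job_done(): hands the job in, once; it reports no verdict.
The state is a dict: "time_s": time; "qpos": joint angles; "qvel": joint speeds; "effort": joint torques, N m; "ee_pos": TCP position; "ee_rot": TCP orientation; "force": force on the tool from outside, world axes, zero at the start; "torque": the same for the moment, N m; "gripper_width": finger opening in mm.
Only numpy, scipy, OpenCV 4.12 (cv2) and the standard library are available. Lean on these libraries where they do the work, as an engineer would, in place of code of your own. Each camera call takes 0.05 s, during which the arm holds its last target.

## Working session

There is one attempt and no reset: what is moved stays moved. The work goes in short steps, Python scripts to look and compute and a shell command to move; the robot and the scene stay as the last step left them, time stands still between calls to the robot, and variables do not carry over. Pictures are saved under pics/ and viewed, and the job is handed in when it is done.

```bash
mkdir -p pics; ls; python3 - <<'E'
from workcell import state, grab_frame, hold_point_z
import cv2, numpy as np
print(state()); print(hold_point_z)
for n in ["scene","top","wrist"]:
    f=grab_frame(n); cv2.imwrite(f"pics/{n}0.png",f["frame"][:,:,::-1]); print(n,f["fx"],f["fy"],f["cx"],f["cy"],np.round(f["view"],3).tolist())
E
```

```text
pics
{'time_s': 0.0, 'qpos': array([-7.53444659e+01,  1.83529332e+01,  8.97098150e+01, -1.87183749e-03,
        7.20441820e+01, -1.14415757e+00]), 'qvel': array([-0.0373921 ,  0.11743304, -0.1476254 ,  0.01574882, -0.05904196,
       -0.05362017]), 'effort': array([-2.27105964e-03, -4.12461734e+01, -2.31975228e+01,  7.23268348e-02,
        4.58121684e-02, -1.53361298e-04]), 'ee_pos': array([ 156.43018735, -552.75530399,  213.08424795]), 'ee_rot': array([-1.79893055e+02, -3.55948116e-04,  1.58002701e+01]), 'force': array([-0.81875558, -0.15432496,  0.47532816]), 'torque': array([-0.0098671 ,  0.07208382, -0.06579917]), 'gripper_width': 91.58310598043055}
-18.8
scene 496.86660597065594 496.86660597065594 271.27602456291436 204.696133420158 [[-0.755, 0.655, -0.022, 356.472], [0.448, 0.493, -0.746, -268.639], [-0.478, -0.573, -0.666, 1626.105], [0.0, 0.0, 0.0, 1.0]]
top 401.42982820227013 401.42982820227013 283.4227185496821 199.66252752521802 [[-0.038, -0.999, 0.005, 120.15], [-0.976, 0.036, -0.213, 558.956], [0.213, -0.013, -0.977, 983.424], [0.0, 0.0, 0.0, 1.0]]
wrist 339.0174235848655 339.0174235848655 279.05023554516015 206.25347876966063 [[0.272, -0.962, -0.002, -573.813], [-0.928, -0.263, 0.263, -29.098], [-0.254, -0.07, -0.965, 390.692], [0.0, 0.0, 0.0, 1.0]]
```

View pics/scene0.png

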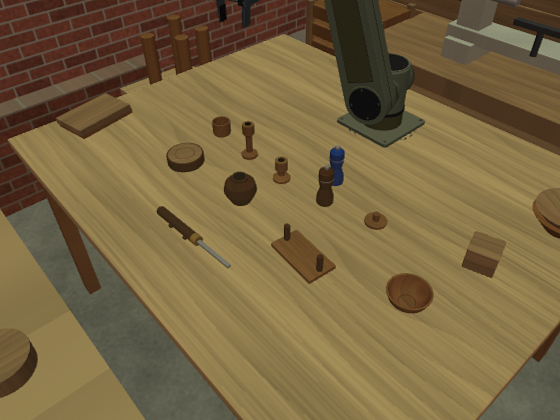

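View pics/top0.png

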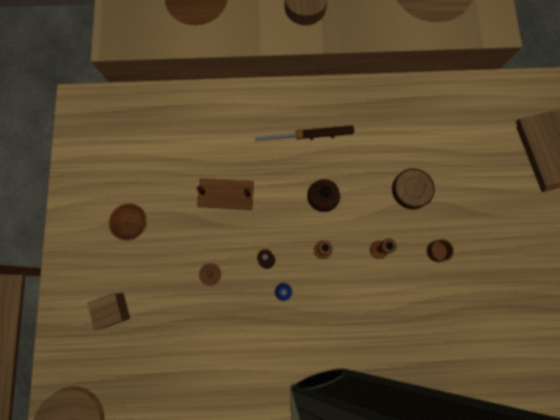

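View pics/wrist0.png

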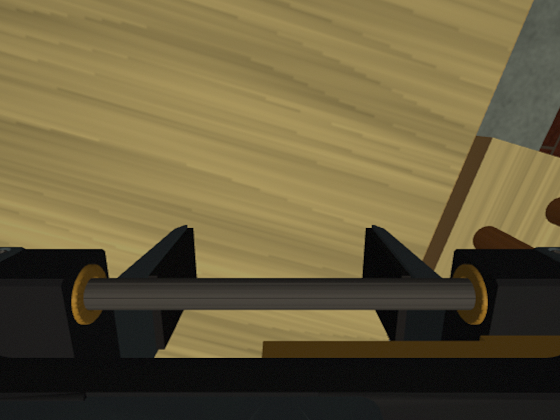

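Candidates (top view px):
- Mill: brown (266,259) vs blue (284,292). Choose brown.
- Log slice: ringed disc (413,188) vs the discs on the shelf at the top of the picture and at (70,415).
- Box: (440,250) vs bowl (127,222).
- Lid: (210,274).
- Candlesticks: tall (383,248), short (323,249).

Now a close crop to check.

```bash
python3 - <<'E'
import cv2
t=cv2.imread("pics/top0.png"); s=cv2.imread("pics/scene0.png")
cv2.imwrite("pics/topc.png",cv2.resize(t[160:310,190:470],(800,429),interpolation=cv2.INTER_CUBIC))
cv2.imwrite("pics/scenec.png",cv2.resize(s[105:285,150:410],(800,554),interpolation=cv2.INTER_CUBIC))
E
```

```text
(no output)
```

View pics/topc.png

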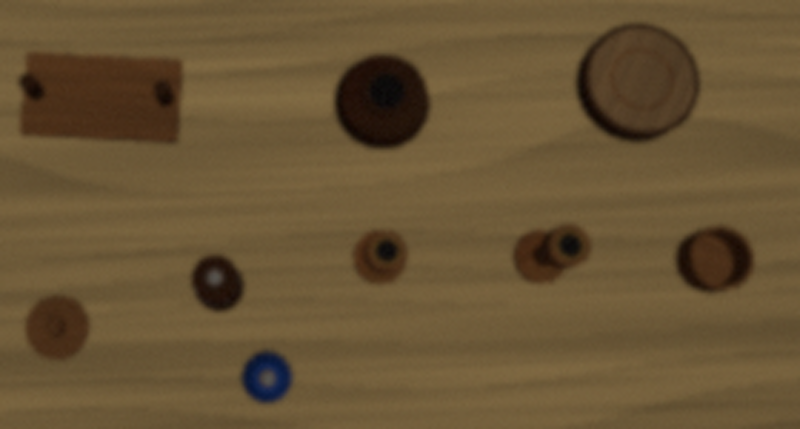

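View pics/scenec.png

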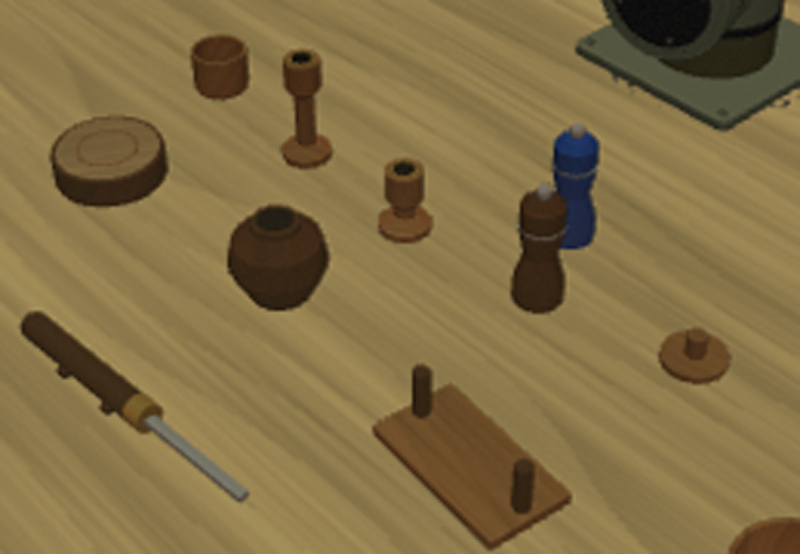

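```bash
cat > h.py <<'E'
import numpy as np, cv2
from workcell import state, grab_frame
def ray(f,u,v,z):
    V=np.array(f["view"]);R=V[:3,:3];c=-R.T@V[:3,3]
    d=R.T@np.array([(u-f["cx"])/f["fx"],(v-f["cy"])/f["fy"],1])
    return (c+d*(z-c[2])/d[2])[:2]
def proj(f,p):
    V=np.array(f["view"]);q=V[:3,:3]@np.array(p)+V[:3,3]
    return f["fx"]*q[0]/q[2]+f["cx"], f["fy"]*q[1]/q[2]+f["cy"]
E
python3 - <<'E'
from h import *
t=grab_frame("top");s=grab_frame("scene")
V=np.array(t["view"]);print(-V[:3,:3].T@V[:3,3])
T=lambda u,v,z:ray(t,190+(u-.93)/2.857,160+(v-.93)/2.857,z).round(1)
S=lambda u,v,z:ray(s,150+(u-1)/3.077,105+(v-1)/3.077,z).round(1)
for n,a,b,z in [("vase",(386,90),(276,218),80),("log",(641,78),(109,150),30),("millball",(214,276),(545,189),120),("tall",(570,245),(302,58),110),("short",(386,250),(403,167),66),("knob",(60,325),(697,332),37),("box",(715,258),(221,52),45),("post+y",(28,80),(422,370),58),("post-y",(162,86),(524,465),58)]:
    print(n,T(*a,z),S(*b,z))
print("lidflange",T(57,327,15))
for c in [(27,53),(182,62),(178,142),(22,134)]: print(T(*c,12))
for c in [(450,384),(571,497),(491,548),(374,431)]: print(S(*c,12))
print("bowl",ray(t,127,222,45),"blue",T(267,378,120), "gouge",ray(t,255,139,10),ray(t,354,130,20))
E
```

```text
[ 340.91568522  112.23709526 1079.42973967]
vase [577.   -7.5] [572.1  -9.7]
log [ 591.5 -255. ] [ 589.  -253.2]
millball [414.3 149.7] [413.5 151.8]
tall [ 429.7 -151.3] [ 426.3 -152.5]
short [ 4.354e+02 -4.000e-01] [431.3  -5. ]
knob [382.4 291.7] [378.8 296.9]
box [ 419.  -298.4] [ 418.5 -300. ]
post+y [603.8 317.4] [589.9 195. ]
post-y [593.6 194.8] [601.7 318.8]
lidflange [381.5 298.2]
[642.5 327.8]
[628.  178.9]
[549.8 184.4]
[563.1 332. ]
[552.1 187.3]
[567.3 337.2]
[646.4 332.2]
[632.7 185.6]
bowl [522.06566832 507.66515424] blue [330.1 108.9] gouge [751.86358655 171.71478311] [ 764.65386448 -107.38284744]
```

```bash
C="python3 -m creep"; python3 -m creep '[[0,0,0,0,0,0,-9.3],[0,0,0,0,0,0,-9.3],[0,0,0,0,0,0,-9.3],[0,0,0,0,0,0,-9.3],[0,0,0,0,0,0,-9.3]]'; python3 -m creep '[[0,0,0,0,0,0,-9.3],[0,0,0,0,0,0,-9.3],[0,0,0,0,0,0,-9.1],[0,0,0,0,0,0,0]]'
python3 -m creep '[[0,42,30,0,0,0,0],[0,42,35,0,0,0,0],[0,42,35,0,0,0,0],[0,42,35,0,0,0,0],[0,42,35,0,0,0,0]]'; python3 -m creep '[[0,42,35,0,0,0,0],[0,0,0,0,0,0,0],[0,0,0,0,0,0,0]]'
python3 - <<'E'
from h import *
f=grab_frame("wrist"); cv2.imwrite("pics/w1.png",f["frame"][:,:,::-1])
V=np.array(f["view"]);print(-V[:3,:3].T@V[:3,3]); print(V.round(2).tolist(),state()["ee_pos"],state()["ee_rot"],state()["qpos"])
print(proj(f,[419,-299,45]))
E
```

```text
time_s: 0.88
ee_pos: [156.5, -553.2, 213.8]
ee_rot: [-180.0, -0.0, 62.6]
force: [-0.4, 0.0, -0.0]
gripper_width: 91.4
time_s: 1.38
ee_pos: [156.6, -553.2, 213.8]
ee_rot: [-180.0, -0.0, 89.9]
force: [-0.0, -0.1, -0.5]
gripper_width: 91.5
time_s: 2.0
ee_pos: [327.5, -341.9, 214.1]
ee_rot: [180.0, 0.0, 89.8]
force: [0.5, -1.0, 0.0]
gripper_width: 91.0
time_s: 2.38
ee_pos: [361.4, -301.6, 214.0]
ee_rot: [-180.0, 0.0, 90.0]
force: [-0.4, 0.7, 0.6]
gripper_width: 90.8
[ 361.90918136 -226.77223194  384.35288142]
[[1.0, -0.0, -0.0, -361.89], [-0.0, -0.96, 0.26, -319.85], [-0.0, -0.26, -0.96, 311.22], [0.0, 0.0, 0.0, 1.0]] [ 361.08019233 -301.97388583  213.95092885] [-1.79982335e+02  3.10764112e-02  8.98985422e+01] [-4.12809396e+01  8.88180622e+00  1.02484129e+02 -3.76068539e-02
  6.86269032e+01 -4.11657737e+01]
(np.float64(335.19356655174425), np.float64(186.79420151927954))
```

View pics/w1.png

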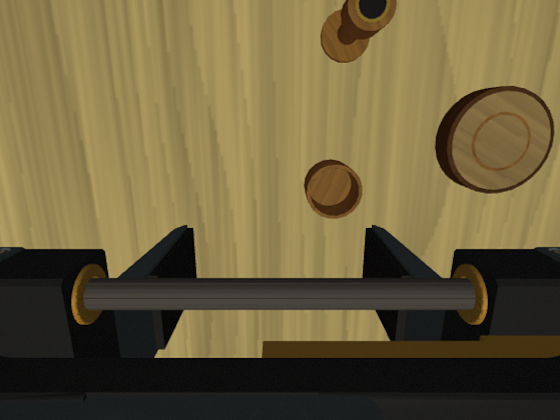

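```bash
python3 - <<'E'
from h import *
f=grab_frame("wrist")
print("box",ray(f,334,189,45),ray(f,334,190,45),"log",ray(f,501,140,30),"tall",ray(f,373,6,110))
c=cv2.imread("pics/w1.png")[0:230,290:560];cv2.imwrite("pics/w1c.png",cv2.resize(c,None,fx=2.9,fy=2.6,interpolation=cv2.INTER_CUBIC))
E
```

```text
box [ 417.56603368 -301.75505659] [ 417.60873913 -302.80224502] log [ 589.62671277 -253.84604453] tall [ 429.51027762 -152.39437494]
```

View pics/w1c.png

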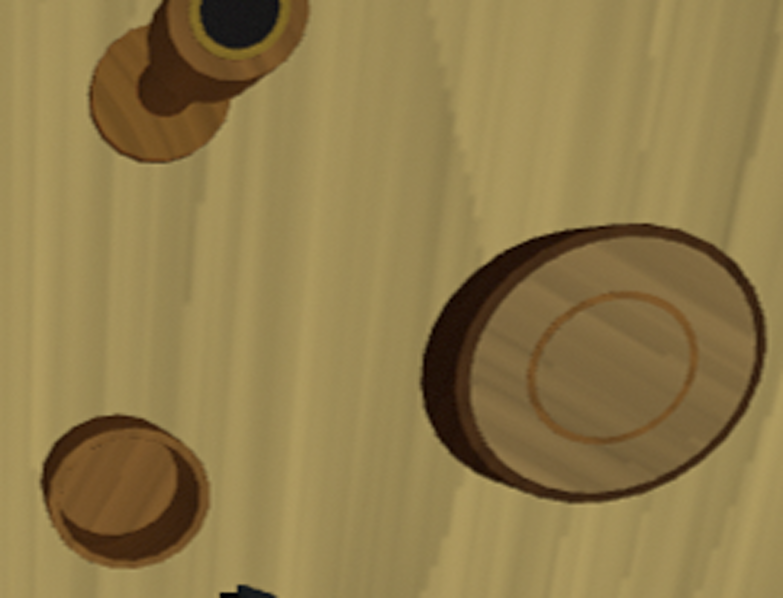

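```bash
python3 -m creep '[[0,1,40,0,0,0,0],[0,0,17,40,0,0,0],[0,0,0,50,0,0,0],[0,0,0,40,0,0,0],[0,0,0,40,0,0,0]]' 20; python3 -m creep '[[0,0,0,20,0,0,0],[0,0,0,12,0,0,0],[0,0,0,0,0,0,0],[1,0,0,0,0,0,0],[1,0,0,0,0,0,0]]' ;python3 -m creep '[[1,0,0,0,0,0,0],[1,0,0,0,0,0,0],[1,0,0,0,0,0,0],[1,0,0,0,0,0,0]]' 
python3 - <<'E'
from h import *
f=grab_frame("wrist"); cv2.imwrite("pics/w2.png",f["frame"][:,:,::-1])
E
```

```text
time_s: 3.1
ee_pos: [417.8, -301.7, 42.6]
ee_rot: [180.0, 0.0, 89.8]
force: [0.6, -0.1, -0.1]
gripper_width: 91.1
time_s: 3.72
ee_pos: [419.1, -300.8, 12.9]
ee_rot: [179.9, 0.1, 90.0]
force: [0.1, -0.3, 0.4]
gripper_width: 74.2
time_s: 4.22
ee_pos: [418.7, -300.3, 12.4]
ee_rot: [180.0, 0.0, 90.0]
force: [-1.0, 0.6, 5.3]
gripper_width: 57.8
```

View pics/w2.png

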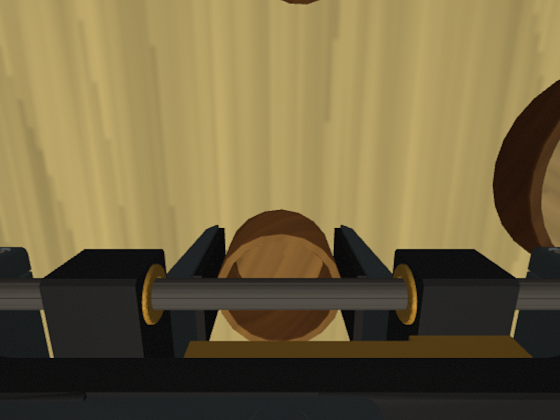

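The wrist picture shows the box held (rim about 222–338 px wide, gripper 57.8 mm). Lift it and carry it to the board, and check the y offset in the hand.

```bash
python3 - <<'E'
from h import *
f=grab_frame("wrist")
for y in (-306,-300,-295): print(y,[np.round(proj(f,[418.7,y+s*29,45]),0) for s in (1,-1)])
E
python3 -m creep '[[1,0,0,-15,0,0,0],[1,0,0,-30,0,0,0],[1,0,0,-40,0,0,0],[1,0,0,-50,0,0,0],[1,0,0,-50,0,0,0]]'; python3 -m creep '[[1,20,5,-10,0,0,0],[1,40,10,0,0,0,0],[1,45,15,0,0,0,0],[1,45,15,0,0,0,0],[1,45,15,0,0,0,0]]';python3 -m creep '[[1,45,15,0,0,0,0],[1,45,15,0,0,0,0],[1,45,15,0,0,0,0],[1,45,15,0,0,0,0],[1,45,15,0,0,0,0]]';python3 -m creep '[[1,45,15,0,0,0,0],[1,30,15,0,0,0,0],[1,20,8,0,0,0,0],[1,0,0,0,0,0,0],[1,0,0,0,0,0,0]]'
python3 - <<'E'
from h import *
f=grab_frame("wrist"); cv2.imwrite("pics/w3.png",f["frame"][:,:,::-1])
f=grab_frame("top"); cv2.imwrite("pics/t3.png",f["frame"][:,:,::-1])
E
```

```text
-306 [array([278., 237.]), array([278., 351.])]
-300 [array([278., 224.]), array([278., 341.])]
-295 [array([278., 213.]), array([278., 331.])]
time_s: 4.95
ee_pos: [418.3, -300.0, 198.9]
ee_rot: [180.0, 0.0, 90.0]
force: [0.7, -0.1, -1.2]
gripper_width: 57.8
time_s: 5.58
ee_pos: [477.8, -102.8, 205.9]
ee_rot: [-179.9, -0.0, 90.0]
force: [0.6, -0.5, -1.5]
gripper_width: 58.3
time_s: 6.2
ee_pos: [552.5, 121.9, 205.7]
ee_rot: [-179.8, 0.0, 90.0]
force: [0.7, -0.5, -0.8]
gripper_width: 57.9
time_s: 6.82
ee_pos: [590.8, 213.8, 206.6]
ee_rot: [-179.9, 0.1, 90.0]
force: [0.0, -0.3, -1.4]
gripper_width: 58.0
```

View pics/w3.png

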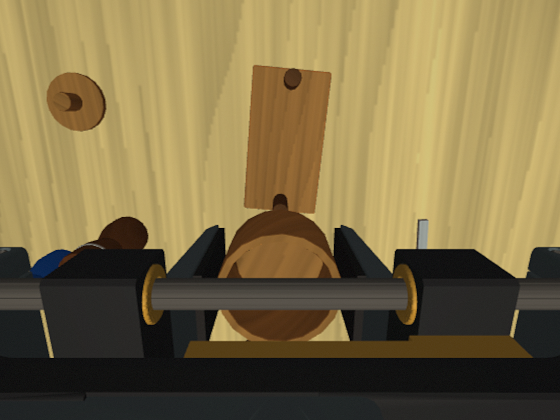

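```bash
python3 - <<'E'
from h import *
f=grab_frame("wrist"); 
C=[ray(f,u,v,12) for u,v in [(255,66),(330,73),(315,213),(245,207)]]
print(np.round(C,1),np.mean(C,0))
print("post+", ray(f,292,75,58),"lid",ray(f,77,102,15), "knob",ray(f,62,102,37))
f=grab_frame("top");c=f["frame"][160:300,180:300,::-1];cv2.imwrite("pics/t3c.png",cv2.resize(c,None,fx=5,fy=4,interpolation=cv2.INTER_CUBIC))
print(state()["ee_pos"])
E
```

```text
[[567.3 334.4]
 [642.9 327.7]
 [631.7 180.5]
 [553.2 187.6]] [598.76809202 257.57466763]
post+ [602.93001546 321.16816771] lid [384.80536062 300.01772891] knob [382.94850609 299.32669161]
[591.34101988 213.72943687 207.22758826]
```

```bash
python3 -m creep '[[1,25,4,0,0,0,0],[1,20,3,20,0,0,0],[1,0,0,40,0,0,0],[1,0,0,40,0,0,0],[1,0,0,40,0,0,0]]'; python3 -m creep '[[1,0,0,20,0,0,0],[1,0,0,10,0,0,0],[1,0,0,6,0,0,0],[1,0,0,0,0,0,0],[1,0,0,0,0,0,0]]';python3 -m creep '[[1,0,0,2,0,0,0],[1,0,0,2,0,0,0],[1,0,0,0,0,0,0]]'
```

```text
time_s: 7.65
ee_pos: [597.7, 260.9, 64.0]
ee_rot: [-179.9, 0.0, 90.1]
force: [-0.1, 0.1, -0.6]
gripper_width: 58.0
time_s: 8.28
ee_pos: [599.2, 260.0, 31.9]
ee_rot: [179.9, -0.0, 90.0]
force: [1.2, 0.4, -0.9]
gripper_width: 58.2
time_s: 8.65
ee_pos: [598.5, 259.6, 26.8]
ee_rot: [-180.0, 0.0, 90.0]
force: [-0.1, -0.4, -1.0]
gripper_width: 57.8
```

```bash
python3 -m creep '[[1,0,0,1,0,0,0],[1,0,0,1,0,0,0],[1,0,0,0,0,0,0]]';  python3 - <<'E'
from h import *
f=grab_frame("scene");c=f["frame"][200:300,230:360,::-1];cv2.imwrite("pics/s4.png",cv2.resize(c,None,fx=5,fy=5,interpolation=cv2.INTER_CUBIC))
E
```

```text
time_s: 9.02
ee_pos: [598.5, 259.7, 24.8]
ee_rot: [-180.0, 0.0, 90.0]
force: [0.3, -0.4, -1.9]
gripper_width: 57.8
```

View pics/s4.png

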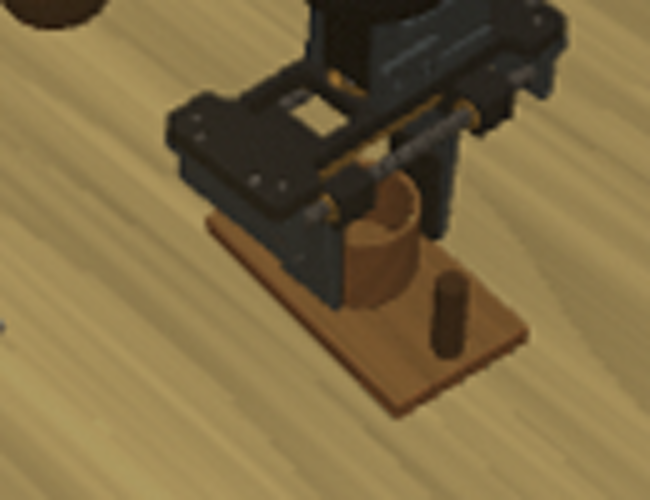

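```bash
python3 -m creep '[[1,0,0,0.5,0,0,0],[1,0,0,0.5,0,0,0],[1,0,0,0,0,0,0]]'
```

```text
time_s: 9.45
ee_pos: [598.6, 259.7, 24.4]
ee_rot: [180.0, -0.0, 90.0]
force: [-0.4, 0.3, 3.9]
gripper_width: 58.0
```

```bash
python3 -m creep '[[0.25,0,0,0,0,0,0],[0.25,0,0,0,0,0,0],[0.2,0,0,0,0,0,0],[0,0,0,0,0,0,0],[0,0,0,0,0,0,0]]';python3 -m creep '[[0,0,0,-10,0,0,0],[0,0,0,-30,0,0,0],[0,0,0,-40,0,0,0],[0,0,0,-40,0,0,0],[0,0,0,-40,0,0,0]]'; python3 -m creep '[[0,10,-40,-20,0,0,0],[0,-20,-40,0,0,0,0],[0,-20,-40,0,0,0,0],[0,-10,0,0,0,0,0],[0,0,0,0,0,0,0]]'
 python3 - <<'E'
from h import *
f=grab_frame("wrist"); cv2.imwrite("pics/w5.png",f["frame"][:,:,::-1])
f=grab_frame("scene");c=f["frame"][200:300,230:360,::-1];cv2.imwrite("pics/s5.png",cv2.resize(c,None,fx=5,fy=5,interpolation=cv2.INTER_CUBIC))
E
```

```text
time_s: 10.07
ee_pos: [598.5, 259.7, 23.8]
ee_rot: [-180.0, 0.0, 90.0]
force: [0.7, -0.2, 0.3]
gripper_width: 89.5
time_s: 10.7
ee_pos: [598.5, 259.7, 186.1]
ee_rot: [179.9, -0.0, 90.0]
force: [-0.6, -0.5, -0.2]
gripper_width: 91.0
time_s: 11.32
ee_pos: [479.4, 219.6, 204.9]
ee_rot: [179.9, -0.0, 90.0]
force: [0.8, 0.8, -0.0]
gripper_width: 91.3
```

View pics/w5.png

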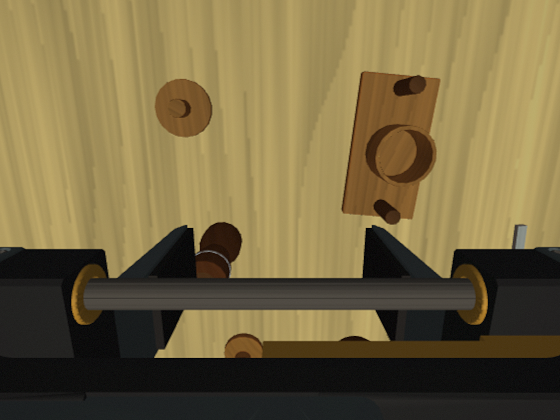

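View pics/s5.png

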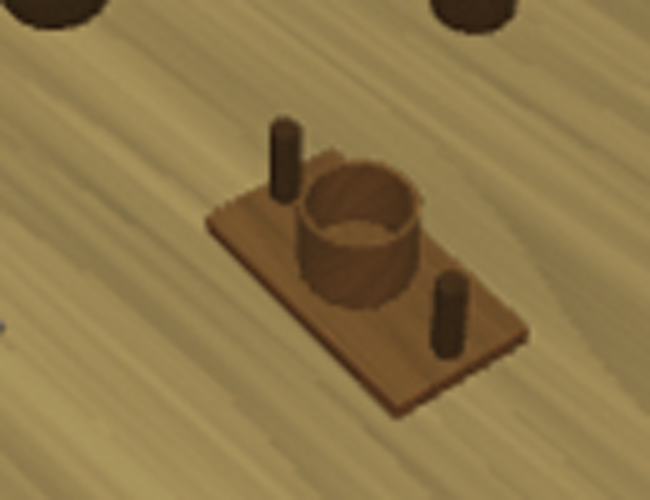

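```bash
 python3 - <<'E'
from h import *
c=cv2.imread("pics/w5.png");
cv2.imwrite("pics/w5c.png",cv2.resize(c[60:230,330:450],None,fx=4,fy=3.5,interpolation=cv2.INTER_CUBIC))
cv2.imwrite("pics/w5l.png",cv2.resize(c[60:150,140:230],None,fx=6,fy=6,interpolation=cv2.INTER_CUBIC))
E
```

```text
(no output)
```

View pics/w5c.png

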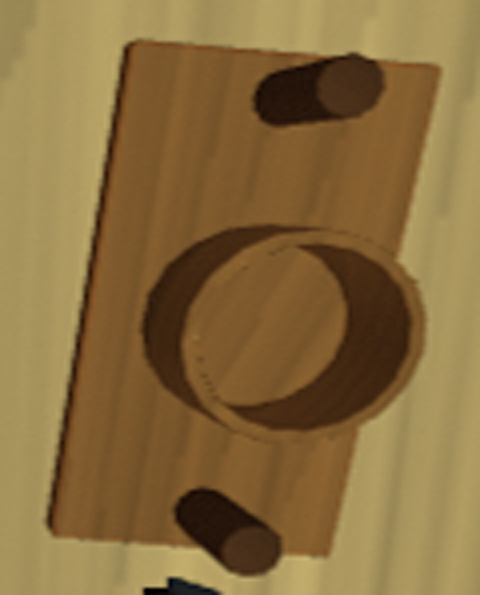

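View pics/w5l.png

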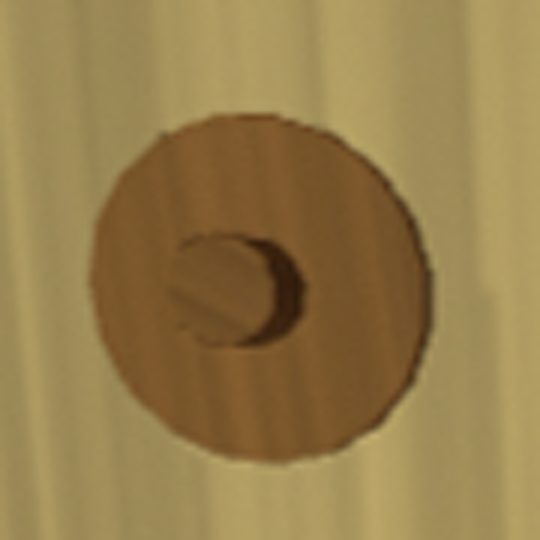

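```bash
 python3 - <<'E'
from h import *
f=grab_frame("wrist");W=lambda u,v,z:ray(f,330+u/4-.4,60+v/3.5-.4,z)
a,b,c=W(351,86,58),W(251,550,58),W(304,334,57)
print(a,b,np.linalg.norm(a-b),(a+b)/2,c,c-(a+b)/2)
print("lid",ray(f,140+262/6-.4,60+288/6-.4,15),ray(f,140+222/6-.4,60+290/6-.4,37),state()["ee_pos"])
E
```

```text
[602.44081121 320.07135984] [591.01622344 197.83342993] 122.77065086840697 [596.72851732 258.95239488] [598.49829174 257.72510026] [ 1.76977441 -1.22729462]
lid [382.86811199 301.12286198] [382.4104934  300.42849237] [479.72085632 220.21219523 204.02040702]
```

```bash
python3 -m creep '[[0,27,-30,0,0,0,0],[0,27,-35,20,0,0,0],[0,26,-32,40,0,0,0],[0,0,0,40,0,0,0],[0,0,0,40,0,0,0]]' 15; python3 -m creep '[[0,0,0,20,0,0,0],[0,0,0,16,0,0,0],[0,0,0,6,0,0,0],[0,0,0,3,0,0,0],[0,0,0,0,0,0,0]]'
 python3 - <<'E'
from h import *
f=grab_frame("wrist"); cv2.imwrite("pics/w6.png",f["frame"][:,:,::-1]);print(state()["ee_pos"])
E
```

```text
time_s: 12.1
ee_pos: [382.0, 301.0, 62.7]
ee_rot: [180.0, -0.0, 90.1]
force: [0.5, -0.1, 0.1]
gripper_width: 90.7
time_s: 12.72
ee_pos: [382.0, 300.0, 19.1]
ee_rot: [180.0, -0.0, 90.0]
force: [-0.0, -0.8, -0.9]
gripper_width: 91.2
[381.97609886 300.01057932  19.3504745 ]
```

View pics/w6.png

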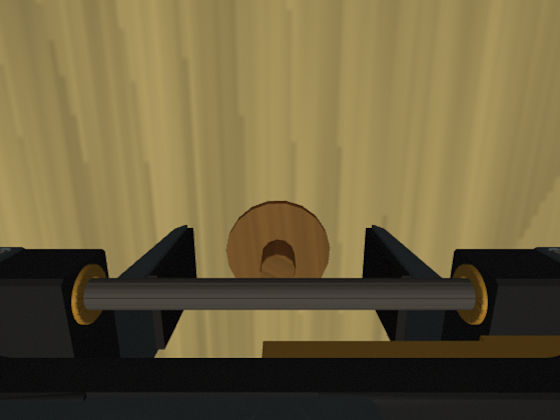

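Lid centred between the open fingers (knob at 278,262). Close on it.

```bash
python3 -m creep '[[0,0,0,1,0,0,0],[0.5,0,0,0,0,0,0],[0.7,0,0,0,0,0,0],[1,0,0,0,0,0,0],[1,0,0,0,0,0,0]]' 15; python3 -m creep '[[1,0,0,0,0,0,0],[1,0,0,0,0,0,0],[1,0,0,0,0,0,0],[1,0,0,0,0,0,0]]'
 python3 - <<'E'
from h import *
f=grab_frame("wrist"); cv2.imwrite("pics/w7.png",f["frame"][:,:,::-1]);
p=state()["ee_pos"];print(p)
for dy in (-3,0,3): print(dy,np.round(proj(f,[p[0],p[1]+dy+29,15])),np.round(proj(f,[p[0],p[1]+dy-29,15])))
E
```

```text
time_s: 13.4
ee_pos: [381.6, 299.7, 17.9]
ee_rot: [180.0, 0.0, 90.0]
force: [-0.4, -0.5, 0.2]
gripper_width: 54.3
time_s: 13.9
ee_pos: [381.6, 299.7, 17.9]
ee_rot: [180.0, 0.0, 90.0]
force: [-0.1, 0.2, -0.1]
gripper_width: 17.5
[381.54022055 299.69811908  17.8870498 ]
-3 [278. 209.] [278. 306.]
0 [278. 203.] [278. 301.]
3 [278. 198.] [278. 296.]
```

View pics/w7.png

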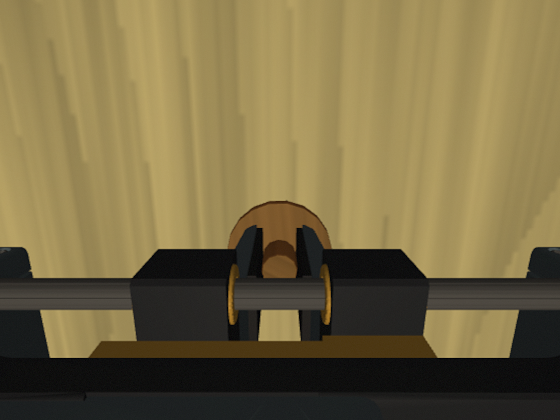

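```bash
python3 -m creep '[[1,0,0,-10,0,0,0],[1,0,0,-30,0,0,0],[1,0,0,-40,0,0,0],[1,0,0,-40,0,0,0],[1,0,0,-20,0,0,0]]'; python3 -m creep '[[1,-5,22,0,0,0,0],[1,-7,35,0,0,0,0],[1,-8,40,0,0,0,0],[1,-8,40,0,0,0,0],[1,-8,40,0,0,0,0]]'; python3 -m creep '[[1,-5,25,0,0,0,0],[1,-2,15,0,0,0,0],[1,0,0,0,0,0,0],[1,0,0,0,0,0,0]]'
```

```text
time_s: 14.58
ee_pos: [382.3, 300.3, 160.9]
ee_rot: [179.8, -0.1, 90.0]
force: [0.1, -0.6, -0.0]
gripper_width: 17.5
time_s: 15.2
ee_pos: [560.4, 262.4, 156.5]
ee_rot: [-179.9, 0.1, 90.0]
force: [-0.1, 0.8, -0.1]
gripper_width: 17.5
time_s: 15.7
ee_pos: [597.6, 256.8, 157.6]
ee_rot: [-179.9, 0.0, 90.0]
force: [0.4, -0.1, -0.5]
gripper_width: 17.7
```

```bash
python3 -m creep '[[1,0,0,20,0,0,0],[1,0,0,30,0,0,0],[1,0,0,20,0,0,0],[1,0,0,7,0,0,0],[1,0,0,0,0,0,0]]'
python3 - <<'E'
from h import *
f=grab_frame("wrist"); cv2.imwrite("pics/w8.png",cv2.resize(f["frame"][180:350,180:380,::-1],None,fx=3.5,fy=3.5,interpolation=cv2.INTER_CUBIC));print(state()["ee_pos"])
f=grab_frame("scene");c=f["frame"][190:290,230:360,::-1];cv2.imwrite("pics/s8.png",cv2.resize(c,None,fx=5,fy=5,interpolation=cv2.INTER_CUBIC))
E
```

```text
time_s: 16.32
ee_pos: [598.1, 257.0, 81.2]
ee_rot: [-180.0, 0.0, 90.0]
force: [0.0, -1.0, -0.2]
gripper_width: 17.6
[598.67848437 257.12332044  81.7972731 ]
```

View pics/w8.png

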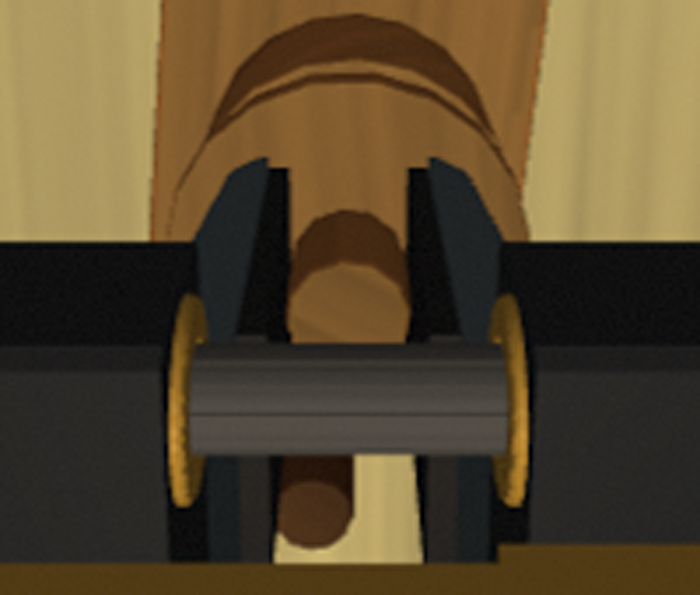

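View pics/s8.png

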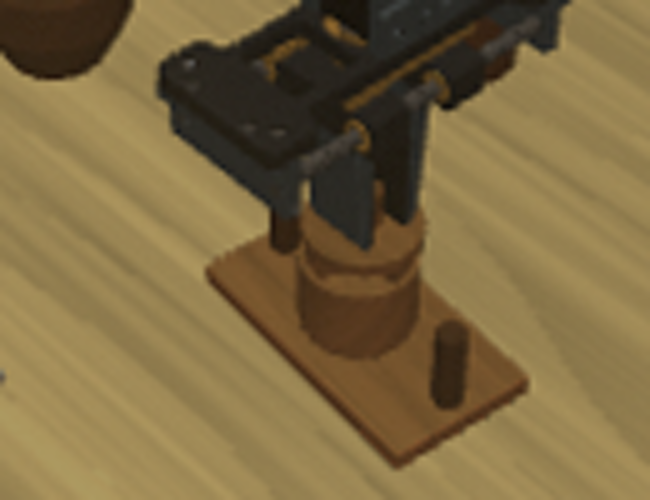

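```bash
python3 - <<'E'
from h import *
f=grab_frame("wrist");p=state()["ee_pos"];dz=p[2]-17.9
print("rim far y", ray(f,278,180+60/3.5,57)-[0,29], "flange bottom", ray(f,278,180+73/3.5,8+dz)-[0,29],"flange top",ray(f,278,180+82/3.5,15+dz)-[0,29],p)
E
```

```text
rim far y [598.7459614  255.10624472] flange bottom [598.76850957 256.71929401] flange top [598.77863457 257.10155373] [599.08138675 257.09260176  82.14697851]
```

```bash
python3 -m creep '[[1,-1,0,4,0,0,0],[1,0,0,3,0,0,0],[1,0,0,3,0,0,0],[1,0,0,2,0,0,0],[1,0,0,0,0,0,0]]'; python3 -m creep '[[1,0,0,1,0,0,0],[1,0,0,0,0,0,0]]'
```

```text
time_s: 17.1
ee_pos: [598.4, 255.7, 68.6]
ee_rot: [-180.0, 0.0, 90.0]
force: [0.2, 0.0, -0.7]
gripper_width: 17.8
time_s: 17.35
ee_pos: [598.6, 255.7, 67.9]
ee_rot: [180.0, 0.0, 90.0]
force: [0.2, 0.1, -0.6]
gripper_width: 17.2
```

```bash
python3 -m creep '[[1,0,0,0.7,0,0,0],[1,0,0,0,0,0,0]]'; python3 -m creep '[[0.6,0,0,0,0,0,0],[0.5,0,0,0,0,0,0],[0,0,0,0,0,0,0],[0,0,0,0,0,0,0],[0,0,0,0,0,0,0]]';  python3 -m creep '[[0,0,0,-15,0,0,0],[0,0,0,-35,0,0,0],[0,0,0,-40,0,0,0],[0,0,0,-45,0,0,0],[0,0,0,-20,0,0,0]]';  python3 -m creep '[[0,-20,-40,0,0,0,0],[0,-25,-45,0,0,0,0],[0,-25,-45,0,0,0,0],[0,-20,-30,0,0,0,0],[0,0,0,0,0,0,0]]'
python3 - <<'E'
from h import *
f=grab_frame("wrist"); cv2.imwrite("pics/w9.png",f["frame"][:,:,::-1]);print(state()["ee_pos"])
f=grab_frame("scene");c=f["frame"][190:290,230:360,::-1];cv2.imwrite("pics/s9.png",cv2.resize(c,None,fx=5,fy=5,interpolation=cv2.INTER_CUBIC))
E
```

```text
time_s: 17.6
ee_pos: [598.5, 255.7, 67.2]
ee_rot: [-180.0, 0.0, 90.0]
force: [0.1, -0.4, -0.9]
gripper_width: 17.6
time_s: 18.23
ee_pos: [598.6, 255.7, 67.2]
ee_rot: [180.0, 0.0, 90.0]
force: [0.3, 0.3, -0.2]
gripper_width: 64.5
time_s: 18.85
ee_pos: [599.7, 256.2, 226.9]
ee_rot: [179.7, -0.1, 90.0]
force: [0.2, 0.5, 0.7]
gripper_width: 91.2
time_s: 19.48
ee_pos: [436.8, 164.7, 223.8]
ee_rot: [179.9, -0.0, 90.0]
force: [0.2, -0.3, 0.8]
gripper_width: 91.2
[438.52633786 165.58647007 223.74369179]
```

View pics/w9.png

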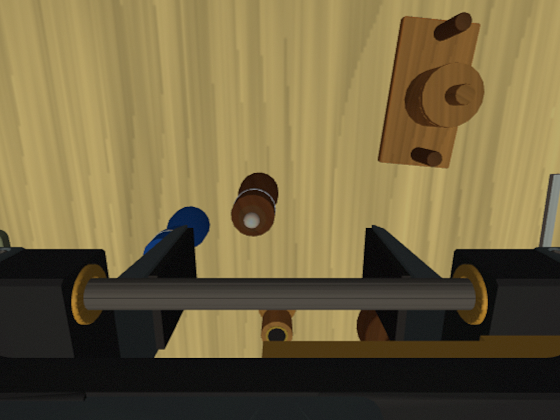

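View pics/s9.png

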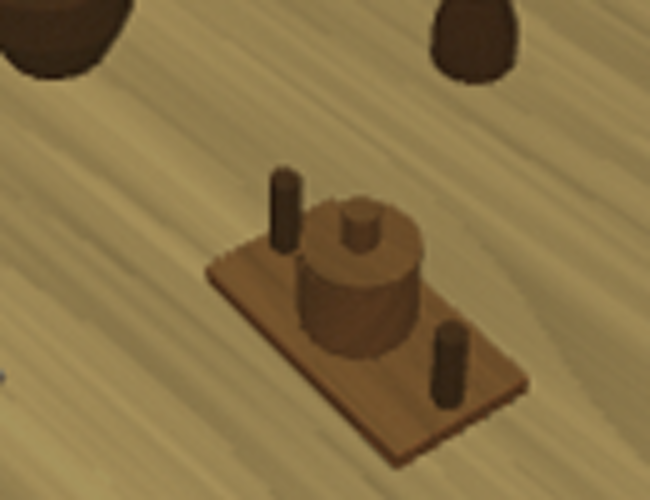

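Lid seated flush on the box (scene crop, centred at about 360,240). The mill is next; its ball is at wrist (252,220) and the blue one at (188,227).

```bash
python3 - <<'E'
from h import *
f=grab_frame("wrist");print(ray(f,252,220,119),ray(f,253,215,102),state()["ee_pos"])
E
```

```text
[416.98807812 153.75870718] [416.60916487 153.10140785] [439.66038095 166.25682034 223.14531701]
```

```bash
python3 -m creep '[[0,-13,-22.5,0,0,0,0],[0,0,0,30,0,0,0],[0,0,0,40,0,0,0],[0,0,0,40,0,0,0],[0,0,0,30,0,0,0]]' 25; python3 -m creep '[[0,0,0,14,0,0,0],[0,0,0,0,0,0,0],[0,0,0,0,0,0,0]]'
python3 - <<'E'
from h import *
f=grab_frame("wrist"); cv2.imwrite("pics/w10.png",f["frame"][:,:,::-1]);p=state()["ee_pos"];print(p)
for dy in (-3,0,3): print(proj(f,[p[0],p[1]+dy,119]))
E
```

```text
time_s: 20.25
ee_pos: [416.9, 153.2, 80.6]
ee_rot: [-180.0, 0.0, 90.0]
force: [1.1, -1.0, -0.5]
gripper_width: 91.2
time_s: 20.62
ee_pos: [417.2, 153.2, 68.7]
ee_rot: [179.9, -0.0, 90.0]
force: [-0.3, -1.0, -0.2]
gripper_width: 91.0
[417.19104827 153.19963262  68.8940245 ]
(np.float64(278.1653695034169), np.float64(314.065794698936))
(np.float64(278.1604808918589), np.float64(307.4517060400781))
(np.float64(278.15553507597457), np.float64(300.7602223005448))
```

View pics/w10.png

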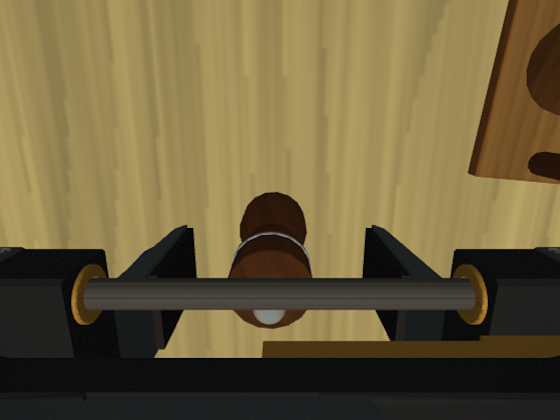

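```bash
python3 -m creep '[[0,-1.5,-4,0,0,0,0],[0.3,0,0,0,0,0,0],[0.5,0,0,0,0,0,0],[1,0,0,0,0,0,0],[1,0,0,0,0,0,0]]' 25; python3 -m creep '[[1,0,0,0,0,0,0],[1,0,0,0,0,0,0],[1,0,0,0,0,0,0]]'
python3 - <<'E'
from h import *
f=grab_frame("wrist"); cv2.imwrite("pics/w11.png",f["frame"][:,:,::-1]);p=state()["ee_pos"];print(p)
for dy in (-3,0,3): print(proj(f,[p[0],p[1]+dy+23,0])[1],proj(f,[p[0],p[1]+dy-20,102])[1])
E
```

```text
time_s: 21.3
ee_pos: [412.1, 151.2, 68.3]
ee_rot: [180.0, 0.0, 90.0]
force: [-0.5, -0.2, -0.1]
gripper_width: 53.7
time_s: 21.68
ee_pos: [412.2, 151.2, 68.2]
ee_rot: [180.0, 0.0, 90.0]
force: [0.9, 0.1, -0.4]
gripper_width: 39.2
[412.17200715 151.23879006  68.20348378]
192.3288525341976 331.6972382212681
188.25920537946723 326.06811252307847
184.16311640946367 320.38198479993633
```

View pics/w11.png

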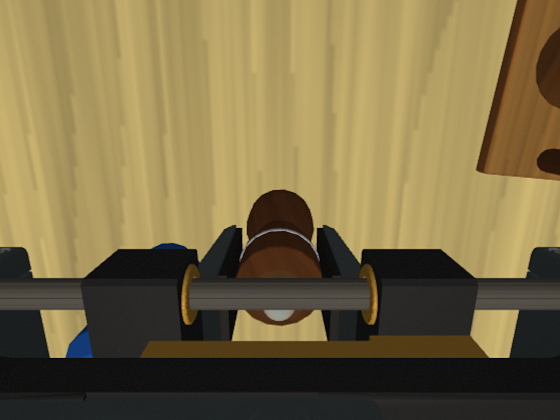

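```bash
python3 -m creep '[[1,0,0,-10,0,0,0],[1,0,0,-25,0,0,0],[1,0,0,-40,0,0,0],[1,0,0,-45,0,0,0],[1,0,0,-40,0,0,0]]'; python3 -m creep '[[1,-20,8,0,0,0,0],[1,-35,15,0,0,0,0],[1,-40,17,0,0,0,0],[1,-40,17,0,0,0,0],[1,-40,18,0,0,0,0]]'; python3 -m creep '[[1,-40,18,0,0,0,0],[1,-40,18,0,0,0,0],[1,-40,18,0,0,0,0],[1,-40,18,0,0,0,0],[1,-30,14,0,0,0,0]]';python3 -m creep '[[1,-25,10,0,0,0,0],[1,-15,7,0,0,0,0],[1,0,0,0,0,0,0],[1,0,0,0,0,0,0],[1,0,0,0,0,0,0]]'
python3 - <<'E'
from h import *
f=grab_frame("wrist"); cv2.imwrite("pics/w12.png",f["frame"][:,:,::-1]);p=state()["ee_pos"];print(p)
E
```

```text
time_s: 22.35
ee_pos: [411.7, 151.1, 230.2]
ee_rot: [180.0, -0.0, 90.0]
force: [0.9, 0.4, -2.7]
gripper_width: 39.4
time_s: 22.98
ee_pos: [487.0, -25.0, 228.6]
ee_rot: [-180.0, -0.0, 90.0]
force: [0.9, 0.3, -2.1]
gripper_width: 39.1
time_s: 23.6
ee_pos: [573.1, -215.3, 228.3]
ee_rot: [-180.0, -0.0, 89.9]
force: [-0.5, 0.2, -2.6]
gripper_width: 39.5
time_s: 24.22
ee_pos: [589.8, -252.7, 228.6]
ee_rot: [-180.0, -0.0, 90.1]
force: [0.2, -0.5, -0.9]
gripper_width: 39.4
[ 589.88516144 -252.86815232  228.59056733]
```

View pics/w12.png

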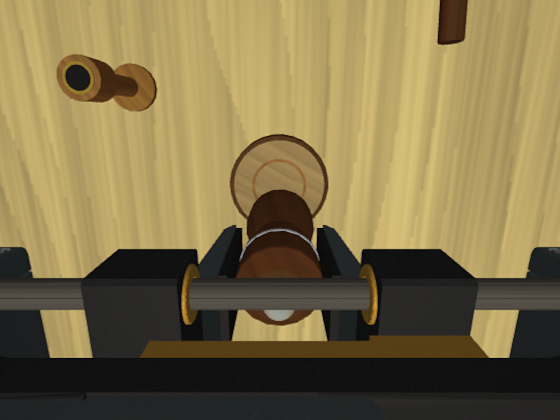

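```bash
python3 - <<'E'
from h import *
f=grab_frame("wrist"); print(ray(f,279.5,135,30)-[0,55],ray(f,279.5,183,30))
E
python3 -m creep '[[1,-1,0,30,0,0,0],[1,0,0,40,0,0,0],[1,0,0,30,0,0,0],[1,0,0,15,0,0,0],[1,0,0,6,0,0,0]]';python3 -m creep '[[1,0,0,5,0,0,0],[1,0,0,0,0,0,0],[1,0,0,0,0,0,0]]'
```

```text
[ 590.62857319 -254.99942775] [ 590.68764521 -252.11199233]
time_s: 24.95
ee_pos: [590.1, -254.6, 107.0]
ee_rot: [-180.0, -0.0, 90.0]
force: [-0.6, 0.6, -1.8]
gripper_width: 39.3
time_s: 25.32
ee_pos: [590.5, -255.0, 103.1]
ee_rot: [179.9, 0.0, 90.0]
force: [-0.1, -0.4, -1.4]
gripper_width: 39.1
```

```bash
python3 -m creep '[[1,0,0,2.5,0,0,0],[1,0,0,1.5,0,0,0],[1,0,0,0,0,0,0]]';python3 -m creep '[[1,0,0,0.8,0,0,0],[1,0,0,0,0,0,0],[1,0,0,0,0,0,0]]'
```

```text
time_s: 25.7
ee_pos: [590.1, -254.8, 98.3]
ee_rot: [180.0, 0.0, 90.0]
force: [-0.4, -0.6, -1.9]
gripper_width: 39.3
time_s: 26.08
ee_pos: [590.3, -254.9, 98.2]
ee_rot: [180.0, 0.0, 90.0]
force: [0.1, 0.3, 5.8]
gripper_width: 39.6
```

```bash
python3 -m creep '[[0.5,0,0,0,0,0,0],[0.3,0,0,0,0,0,0],[0,0,0,0,0,0,0],[0,0,0,0,0,0,0],[0,0,0,0,0,0,0]]';  python3 -m creep '[[0,0,0,-15,0,0,0],[0,0,0,-35,0,0,0],[0,0,0,-40,0,0,0],[0,0,0,-40,0,0,0],[0,0,0,0,0,0,0]]';  python3 -m creep '[[0,10,-30,0,0,0,0],[0,20,-45,0,0,0,0],[0,20,-45,0,0,0,0],[0,20,-40,0,0,0,0],[0,0,0,0,0,0,0]]'
python3 - <<'E'
from h import *
f=grab_frame("wrist"); cv2.imwrite("pics/w13.png",f["frame"][:,:,::-1]);print(state()["ee_pos"])
f=grab_frame("top"); cv2.imwrite("pics/t13.png",cv2.resize(f["frame"][150:290,260:480,::-1],None,fx=3.6,fy=3.6,interpolation=cv2.INTER_CUBIC))
E
```

```text
time_s: 26.7
ee_pos: [590.1, -254.8, 97.4]
ee_rot: [-180.0, 0.0, 90.0]
force: [0.3, -0.8, 0.5]
gripper_width: 82.6
time_s: 27.32
ee_pos: [592.0, -255.6, 232.8]
ee_rot: [179.5, 0.2, 90.0]
force: [0.0, 0.4, -0.6]
gripper_width: 91.5
time_s: 27.95
ee_pos: [427.1, -183.3, 227.4]
ee_rot: [-179.9, -0.0, 90.0]
force: [0.2, -0.7, -0.8]
gripper_width: 91.1
[ 429.20075636 -184.3447193   227.69297578]
```

View pics/w13.png

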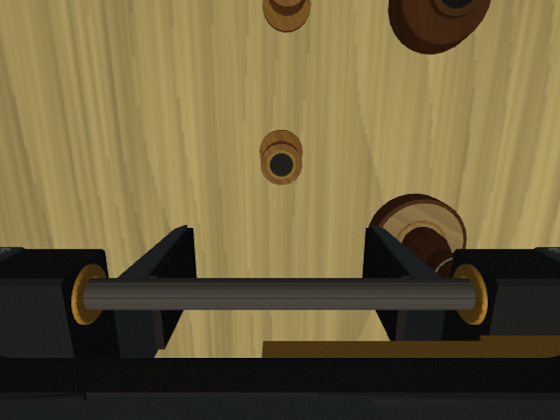

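View pics/t13.png

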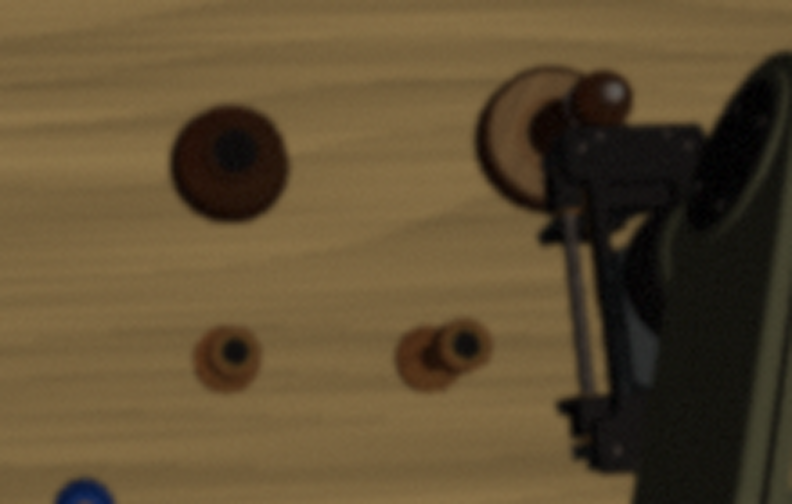

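```bash
python3 - <<'E'
from h import *
f=grab_frame("wrist");print(ray(f,282,165,110),ray(f,286,4,0),state()["ee_pos"])
E
```

```text
[ 433.2983593  -152.40790897] [438.17548443   0.50583997] [ 430.85760388 -185.16835528  227.61641859]
```

```bash
python3 -m creep '[[0,20,0,0,0,0,0],[0,13,0,30,0,0,0],[0,0,0,40,0,0,0],[0,0,0,40,0,0,0],[0,0,0,30,0,0,0]]' 20; python3 -m creep '[[0,0,0,12,0,0,0],[0,0,0,0,0,0,0],[0,0,0,0,0,0,0],[0,0,0,0,0,0,0]]'
python3 - <<'E'
from h import *
f=grab_frame("wrist"); cv2.imwrite("pics/w14.png",f["frame"][:,:,::-1]);p=state()["ee_pos"];print(p)
for dy in (-3,0,3): print(proj(f,[p[0],p[1]+dy,110]),proj(f,[p[0],p[1]+dy+25,2])[1])
E
```

```text
time_s: 28.72
ee_pos: [430.8, -152.0, 85.5]
ee_rot: [-179.9, -0.0, 90.0]
force: [0.6, -0.2, -0.3]
gripper_width: 91.1
time_s: 29.22
ee_pos: [430.9, -152.1, 76.5]
ee_rot: [179.9, 0.1, 90.0]
force: [-0.4, -0.2, -0.2]
gripper_width: 90.9
[ 430.75567861 -152.04806677   76.37338962]
(np.float64(278.00608502213373), np.float64(292.6461332770525)) 187.59122388897424
(np.float64(277.9995110555688), np.float64(286.63130633611127)) 183.59673226694898
(np.float64(277.9928680807217), np.float64(280.55334051692745)) 179.57677347767708
```

View pics/w14.png

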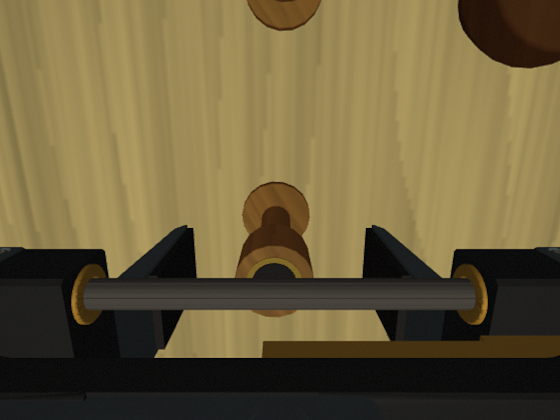

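```bash
python3 -m creep '[[0,0,-1.5,0,0,0,0],[0.5,0,0,0,0,0,0],[0.6,0,0,0,0,0,0],[1,0,0,0,0,0,0],[1,0,0,0,0,0,0]]' 20; python3 -m creep '[[1,0,0,0,0,0,0],[1,0,0,0,0,0,0],[1,0,0,0,0,0,0]]'; python3 -m creep '[[1,0,0,-10,0,0,0],[1,0,0,-25,0,0,0],[1,0,0,-40,0,0,0],[1,0,0,-45,0,0,0],[1,0,0,-30,0,0,0]]'; python3 -m creep '[[1,8,25,0,0,0,0],[1,12,35,0,0,0,0],[1,12,35,0,0,0,0],[1,12,30,0,0,0,0],[1,8,20,0,0,0,0]]';python3 -m creep '[[1,0,0,0,0,0,0],[1,0,0,0,0,0,0],[1,0,0,0,0,0,0]]'
python3 - <<'E'
from h import *
f=grab_frame("wrist"); cv2.imwrite("pics/w15.png",f["frame"][:,:,::-1]);p=state()["ee_pos"];print(p)
E
```

```text
time_s: 29.9
ee_pos: [428.5, -151.8, 75.4]
ee_rot: [-180.0, 0.0, 90.0]
force: [-0.6, 0.1, -0.2]
gripper_width: 54.0
time_s: 30.28
ee_pos: [428.6, -151.8, 75.4]
ee_rot: [-180.0, 0.0, 90.0]
force: [-0.2, -0.0, 0.5]
gripper_width: 35.5
time_s: 30.9
ee_pos: [429.0, -151.9, 228.2]
ee_rot: [179.8, 0.1, 90.0]
force: [0.4, -0.4, -1.8]
gripper_width: 35.2
time_s: 31.52
ee_pos: [574.7, -99.1, 225.7]
ee_rot: [180.0, 0.0, 90.0]
force: [0.3, -0.3, -0.7]
gripper_width: 34.9
time_s: 31.9
ee_pos: [572.7, -100.1, 225.7]
ee_rot: [-180.0, 0.0, 90.0]
force: [0.2, -0.4, -0.8]
gripper_width: 35.1
[ 572.84387183 -100.13793241  225.8033965 ]
```

View pics/w15.png

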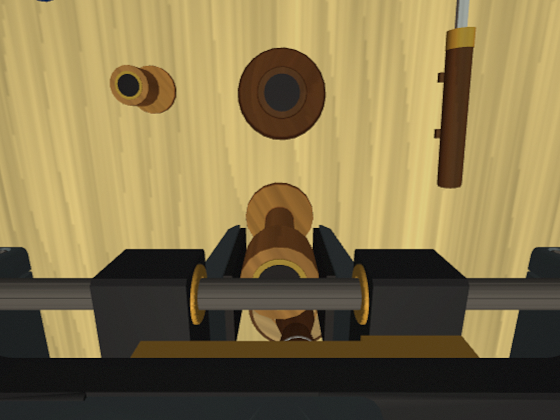

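```bash
python3 - <<'E'
from h import *
f=grab_frame("wrist");print("vase mouth",ray(f,281.5,92,80),"belly",ray(f,281.5,94,35),"short",ray(f,128.5,85,66)); p=state()["ee_pos"];print(p)
for dy in (-3,0,3): print(proj(f,[p[0],p[1]+dy+25,2+p[2]-75.4])[1])
E
```

```text
vase mouth [575.40816627  -6.86755066] belly [575.71140955  -6.15040089] short [4.34754707e+02 1.77577865e-01]
[ 572.96149195 -100.0805979   225.77609732]
188.02351914450472
184.0137551697109
179.97839503832165
```

```bash
python3 -m creep '[[1,20,1,0,0,0,0],[1,35,1,0,0,0,0],[1,45,0,0,0,0,0],[1,45,0,0,0,0,0],[1,30,0,0,0,0,0]]'; python3 -m creep '[[1,17,0,0,0,0,0],[1,0,0,30,0,0,0],[1,0,0,40,0,0,0],[1,0,0,40,0,0,0],[1,0,0,20,0,0,0]]';python3 -m creep '[[1,0,0,10,0,0,0],[1,0,0,6,0,0,0],[1,0,0,0,0,0,0],[1,0,0,0,0,0,0]]'
```

```text
time_s: 32.62
ee_pos: [575.0, 78.4, 225.6]
ee_rot: [-180.0, -0.1, 90.1]
force: [-0.4, 0.3, -0.6]
gripper_width: 35.5
time_s: 33.25
ee_pos: [574.1, 92.1, 93.2]
ee_rot: [-179.8, 0.0, 90.0]
force: [-0.1, 0.2, -0.4]
gripper_width: 35.5
time_s: 33.75
ee_pos: [576.2, 92.3, 80.3]
ee_rot: [179.9, -0.0, 90.0]
force: [0.1, -0.6, -1.6]
gripper_width: 35.3
```

```bash
python3 -m creep '[[1,0,-0.5,2.5,0,0,0],[1,0,0,1.5,0,0,0],[1,0,0,0,0,0,0]]';python3 -m creep '[[1,0,0,0.8,0,0,0],[1,0,0,0,0,0,0],[1,0,0,0,0,0,0]]'
```

```text
time_s: 34.12
ee_pos: [575.1, 92.2, 75.5]
ee_rot: [180.0, 0.0, 90.0]
force: [-0.9, 0.1, -0.6]
gripper_width: 35.3
time_s: 34.5
ee_pos: [575.2, 92.2, 75.4]
ee_rot: [180.0, 0.0, 90.0]
force: [-1.8, 0.1, 5.3]
gripper_width: 35.5
```

```bash
python3 -m creep '[[0.5,0,0,0,0,0,0],[0.3,0,0,0,0,0,0],[0,0,0,0,0,0,0],[0,0,0,0,0,0,0],[0,0,0,0,0,0,0]]';  python3 -m creep '[[0,0,0,-15,0,0,0],[0,0,0,-35,0,0,0],[0,0,0,-45,0,0,0],[0,0,0,-45,0,0,0],[0,0,0,0,0,0,0]]';  python3 -m creep '[[0,-20,-30,0,0,0,0],[0,-30,-40,0,0,0,0],[0,-33,-42,0,0,0,0],[0,-30,-30,0,0,0,0],[0,-10,0,0,0,0,0]]';  python3 -m creep '[[0,0,0,0,0,0,0],[0,0,0,0,0,0,0],[0,0,0,0,0,0,0]]'
python3 - <<'E'
from h import *
f=grab_frame("wrist"); cv2.imwrite("pics/w16.png",f["frame"][:,:,::-1]);p=state()["ee_pos"];print(p)
E
```

```text
time_s: 35.12
ee_pos: [575.1, 92.2, 74.5]
ee_rot: [-180.0, 0.0, 90.0]
force: [0.4, 0.3, 0.1]
gripper_width: 82.5
time_s: 35.75
ee_pos: [577.5, 92.6, 220.1]
ee_rot: [179.4, -0.1, 90.0]
force: [0.8, -0.6, -0.1]
gripper_width: 91.0
time_s: 36.38
ee_pos: [430.7, -31.8, 214.6]
ee_rot: [-179.9, 0.0, 89.9]
force: [-0.5, 0.8, 0.2]
gripper_width: 91.5
time_s: 36.75
ee_pos: [433.7, -30.2, 214.4]
ee_rot: [-180.0, -0.0, 90.1]
force: [0.1, 0.1, -0.5]
gripper_width: 91.2
[433.53250799 -30.23774127 214.40462067]
```

View pics/w16.png

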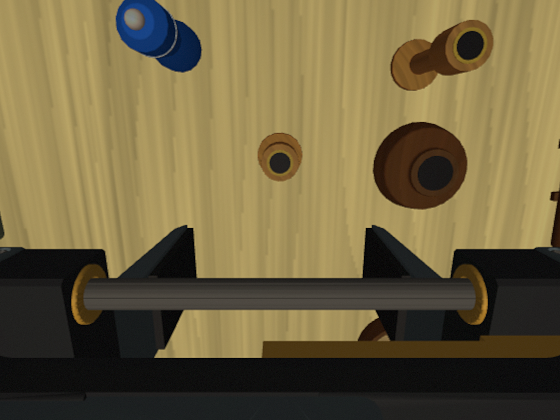

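```bash
python3 - <<'E'
from h import *
f=grab_frame("wrist");print("short",ray(f,280,162,66),"tall",ray(f,470.5,45,110),"vase",ray(f,435,173,80))
E
python3 -m creep '[[0,15,0,0,0,0,0],[0,15,0,30,0,0,0],[0,0,0,45,0,0,0],[0,0,0,45,0,0,0],[0,0,0,35,0,0,0]]' 20; python3 -m creep '[[0,0,0,18,0,0,0],[0,0,0,9,0,0,0],[0,0,0,0,0,0,0],[0,0,0,0,0,0,0]]'
python3 - <<'E'
from h import *
f=grab_frame("wrist"); cv2.imwrite("pics/w17.png",f["frame"][:,:,::-1]);p=state()["ee_pos"];print(p)
for dy in (-3,0,3): print(proj(f,[p[0],p[1]+dy,66]),proj(f,[p[0],p[1]+dy+25,2])[1])
E
```

```text
short [434.65532602   0.69096208] tall [576.04938165  93.93301252] vase [575.28103196  -7.23868101]
time_s: 37.48
ee_pos: [432.6, 0.3, 58.1]
ee_rot: [-180.0, -0.0, 90.0]
force: [0.6, 0.2, 0.4]
gripper_width: 91.4
time_s: 37.98
ee_pos: [433.8, -0.6, 33.4]
ee_rot: [179.9, 0.0, 90.0]
force: [0.1, 0.2, -0.3]
gripper_width: 91.3
[433.8320459   -0.68312395  33.44646099]
(np.float64(278.39190936907414), np.float64(291.9212956632534)) 202.6778111213337
(np.float64(278.38849345842493), np.float64(285.9350335932712)) 197.94177216321927
(np.float64(278.38504201761606), np.float64(279.88650618065554)) 193.16960073075512
```

View pics/w17.png

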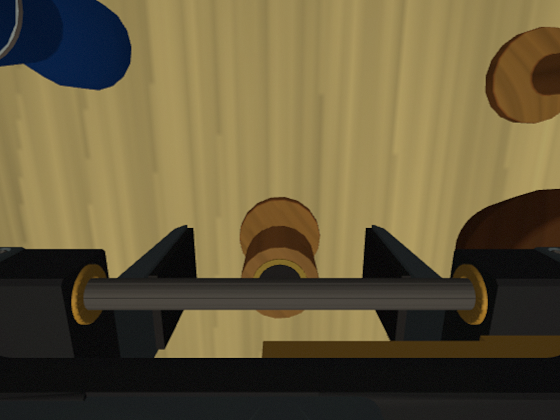

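```bash
python3 -m creep '[[0.5,0,0,0,0,0,0],[0.6,0,0,0,0,0,0],[1,0,0,0,0,0,0],[1,0,0,0,0,0,0],[1,0,0,0,0,0,0]]' 20; python3 -m creep '[[1,0,0,0,0,0,0],[1,0,0,0,0,0,0],[1,0,0,-10,0,0,0],[1,0,0,-25,0,0,0],[1,0,0,-40,0,0,0]]'; python3 -m creep '[[1,-5,0,-45,0,0,0],[1,-20,10,-20,0,0,0],[1,-30,30,0,0,0,0],[1,-27,35,0,0,0,0],[1,-15,35,0,0,0,0]]';python3 -m creep '[[1,-10,20,0,0,0,0],[1,0,11,0,0,0,0],[1,0,0,0,0,0,0],[1,0,0,0,0,0,0],[1,0,0,0,0,0,0]]'
python3 - <<'E'
from h import *
f=grab_frame("wrist"); cv2.imwrite("pics/w18.png",f["frame"][:,:,::-1]);p=state()["ee_pos"];print(p)
E
```

```text
time_s: 38.65
ee_pos: [433.0, -0.8, 32.6]
ee_rot: [-180.0, 0.0, 90.0]
force: [-1.0, 0.4, -0.2]
gripper_width: 43.8
time_s: 39.28
ee_pos: [431.7, -0.7, 107.9]
ee_rot: [-179.8, -0.0, 90.0]
force: [1.2, -0.1, -1.4]
gripper_width: 35.8
time_s: 39.9
ee_pos: [543.6, -99.0, 173.2]
ee_rot: [-180.0, 0.0, 89.9]
force: [0.5, 1.4, -0.4]
gripper_width: 35.5
time_s: 40.52
ee_pos: [573.3, -107.3, 172.9]
ee_rot: [-180.0, 0.0, 90.0]
force: [-0.3, 0.4, -1.7]
gripper_width: 35.4
[ 573.49550822 -107.43273044  172.93677902]
```

View pics/w18.png

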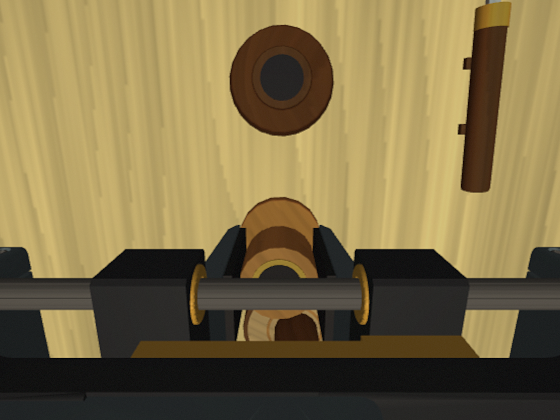

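```bash
python3 -m creep '[[1,0,1,30,0,0,0],[1,0,0,40,0,0,0],[1,0,0,35,0,0,0],[1,0,0,18,0,0,0],[1,0,0,9,0,0,0]]';python3 -m creep '[[1,0,0,4,0,0,0],[1,0,0,2,0,0,0],[1,0,0,0,0,0,0],[1,0,0,0,0,0,0]]'
```

```text
time_s: 41.2
ee_pos: [574.4, -107.6, 39.8]
ee_rot: [-179.9, -0.0, 90.0]
force: [0.2, 1.0, -0.3]
gripper_width: 35.7
time_s: 41.7
ee_pos: [575.4, -107.9, 35.2]
ee_rot: [179.9, 0.0, 90.0]
force: [0.1, -0.8, -0.6]
gripper_width: 35.4
```

```bash
python3 -m creep '[[1,0,0,1.5,0,0,0],[1,0,0,1,0,0,0],[1,0,0,0,0,0,0]]';python3 -m creep '[[1,0,0,0.6,0,0,0],[1,0,0,0,0,0,0],[1,0,0,0,0,0,0]]'
```

```text
time_s: 42.08
ee_pos: [575.2, -107.8, 32.6]
ee_rot: [180.0, 0.0, 90.0]
force: [-0.3, 1.1, 2.3]
gripper_width: 35.6
time_s: 42.45
ee_pos: [575.3, -107.8, 32.5]
ee_rot: [180.0, 0.0, 90.0]
force: [-2.1, 0.7, 7.1]
gripper_width: 35.6
```

```bash
python3 -m creep '[[0.5,0,0,0,0,0,0],[0.3,0,0,0,0,0,0],[0,0,0,0,0,0,0],[0,0,0,0,0,0,0],[0,0,0,0,0,0,0]]';  python3 -m creep '[[0,0,0,-15,0,0,0],[0,0,0,-40,0,0,0],[0,0,0,-50,0,0,0],[0,0,0,-50,0,0,0],[0,0,0,-40,0,0,0]]';  python3 -m creep '[[0,-10,-40,-20,0,0,0],[0,-10,-45,0,0,0,0],[0,-30,-50,0,0,0,0],[0,-50,-40,0,0,0,0],[0,-50,-40,0,0,0,0]]';  python3 -m creep '[[0,-50,-10,0,0,0,0],[0,-50,0,0,0,0,0],[0,-30,0,0,0,0,0],[0,0,0,0,0,0,0],[0,0,0,0,0,0,0]]'
python3 - <<'E'
from h import *
f=grab_frame("wrist"); cv2.imwrite("pics/w19.png",f["frame"][:,:,::-1]);p=state()["ee_pos"];print(p)
f=grab_frame("top"); cv2.imwrite("pics/t19.png",cv2.resize(f["frame"][150:290,190:470,::-1],None,fx=2.857,fy=2.857,interpolation=cv2.INTER_CUBIC))
f=grab_frame("scene"); cv2.imwrite("pics/s19.png",cv2.resize(f["frame"][105:285,150:410,::-1],(800,554),interpolation=cv2.INTER_CUBIC))
E
```

```text
time_s: 43.08
ee_pos: [575.1, -107.8, 31.5]
ee_rot: [-180.0, 0.0, 90.0]
force: [0.1, -0.1, -1.0]
gripper_width: 82.4
time_s: 43.7
ee_pos: [575.4, -107.8, 230.2]
ee_rot: [179.8, 0.0, 90.0]
force: [0.2, -0.1, -0.1]
gripper_width: 91.3
time_s: 44.32
ee_pos: [360.7, -256.3, 248.0]
ee_rot: [179.9, 0.1, 90.1]
force: [1.0, -0.1, -0.2]
gripper_width: 91.2
time_s: 44.95
ee_pos: [351.8, -384.5, 247.0]
ee_rot: [180.0, -0.0, 90.0]
force: [-0.1, 0.3, 0.2]
gripper_width: 91.3
[ 351.95903467 -384.29396704  247.05237234]
```

View pics/t19.png

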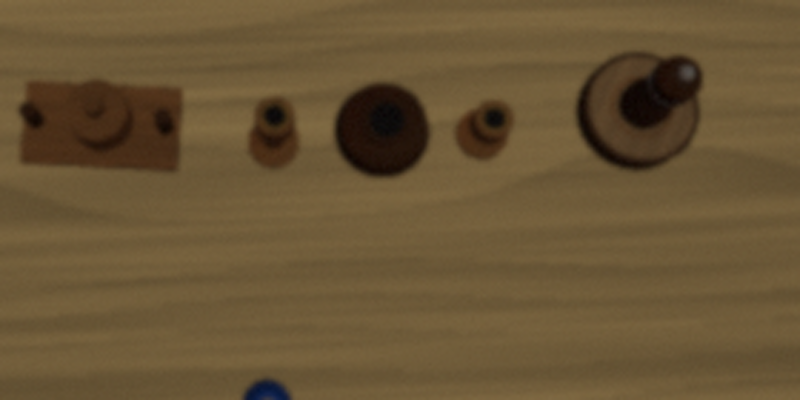

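View pics/s19.png

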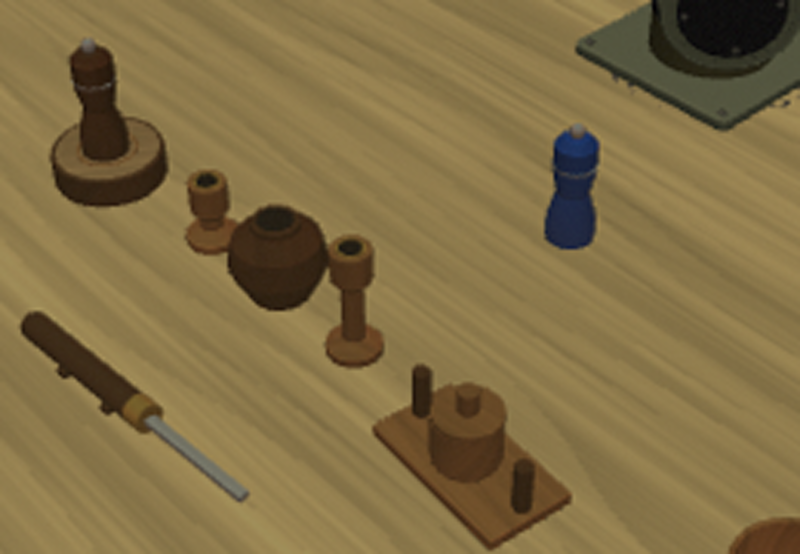

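View pics/w19.png

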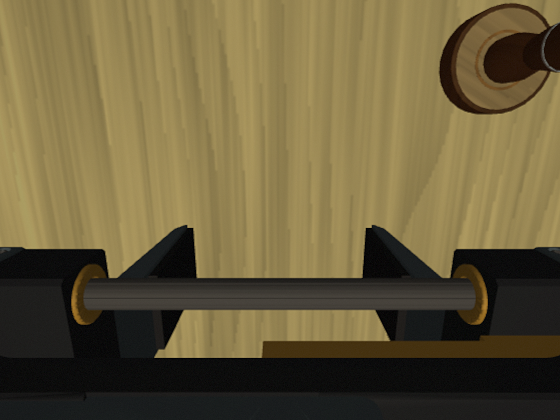

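```bash
python3 - <<'E'
from h import *
t=grab_frame("top");s=grab_frame("scene")
T=lambda u,v,z:ray(t,190+(u-.93)/2.857,150+(v-.93)/2.857,z).round(1)
S=lambda u,v,z:ray(s,150+(u-1)/3.077,105+(v-1)/3.077,z).round(1)
for n,a,b,z in [("vase",(386,119),(276,218),80),("tall",(274,116),(349,248),110),("short",(494,118),(206,180),66),("log",(641,107),(109,150),30),("mill",(687,72),(88,45),149),("knob",(94,104),(467,390),86),("lidfl",(101,114),(467,411),64),("post+",(28,109),(524,465),58),("post-",(162,115),(422,370),58)]:
    print(n,T(*a,z),S(*b,z))
print(state()["time_s"])
E
```

```text
vase [576.6  -7.4] [572.1  -9.7]
tall [575.8  93.4] [574.8  91.5]
short [ 577.2 -107.4] [ 574.3 -109.9]
log [ 591.1 -254.9] [ 589.  -253.2]
mill [ 591.6 -255.4] [ 592.5 -252.8]
knob [598.6 253. ] [598.9 254.7]
lidfl [594.7 249.8] [598.8 255.2]
post+ [603.4 317.4] [601.7 318.8]
post- [593.2 194.9] [589.9 195. ]
45.2
```

All within tolerance, everything standing and the arm clear. Handing in.

```bash
python3 -c "
from workcell import job_done,state
print(job_done(),state()['time_s'])"
```

```text
the job is handed in; nothing more can be done
the job is handed in; nothing more can be done
```

The job is handed in after about 45 s of robot time. The box is on the post board with its lid on, the brown mill is on the log slice, and the tall and short candlesticks stand left and right of the vase. `job_done()` gives no verdict, so these are my own camera checks with the arm pulled back. Everything looked upright, and the gripper was open and clear.

| Item | Final check | Limit |
|---|---|---|
| Mill from log slice centre | about 1 mm (top view), 3.5 mm (scene view) | 13 mm |
| Tall candlestick from vase centre (y) | about +101 mm in both views | +85 to +115 mm |
| Short candlestick from vase centre (y) | about -100 mm in both views | -115 to -85 mm |
| Candlesticks level with vase (x) | within 3 mm | 15 mm |
| Box from midway between the posts | about 2 mm (wrist view, before the lid went on) | 12 mm |
| Lid | flush on the box; knob about 2–3 mm from the post midpoint in y | 6 mm from the box axis |

- **Box and lid:** I did not measure the box again after fitting the lid. Its final place and the lid's offset from its axis are inferred from the flush seating and the spigot's 3 mm play.
- **Disagreements:** The views differed by 2–4 mm for most items, including the vase's x. The lid flange differed by about 6 mm because its outline is blurred in the top view, where I trusted the knob instead.
- **Salad bowl and gouge:** I never approached either one, and they looked unmoved in the last pictures where they showed. I did not measure them again.

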